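# Gauge a wheel tyre on the taper and sort it by bore

## Robot

A 6-joint arm with a two-finger parallel gripper is mounted at the origin on the work surface. World frame = base frame: x ahead of the robot, y to its left, z up, the work surface at z = 0. Lengths are in m, angles in rad, forces in N, time in s.
With the tool pointing down it reaches from about 0.325 to 0.925 m from the base axis. Payload 3.1 kg.
Tool frame: the origin (TCP) lies midway between the tips of the shut fingers; the grasp point (between the pads) lies 19 mm behind it; z points along the fingers, y is the direction in which the jaws open and shut (so a half turn about z gives the same grasp; the last joint's range is limited). The gripper opens to 85 mm and grips with 20 to 120 N. Pads are 22 mm wide; open, the fingers measure 114 mm over their backs; the gripper's body (76 mm by 85 mm) begins 54 mm behind the grasp point. The pads swing forward as they close: fully open they stand 13 mm farther back than shut.
Start: joints at [-0.112, 0.217, 1.613, -0, 1.311, -0.112], TCP at [0.625, 0, 0.231] pointing down, gripper open.
Joint ranges: [-2.75, 2.75], [-0.78, 2.1], [0.31, 2.55], [-1.13, 4.27], [0.13, 2.63], [-2.58, 2.58]. Speed limits (rad/s): [2.79, 2.79, 3.14, 3.14, 3.14, 3.14].

## Interface

Orientations are given as a rotation vector (axis times angle).
In Python, from workcell import arm, cams gives the robot as it stands. The module is installed in compiled form; this text tells all that it offers.
- The arm moves only by the tool send_rows, never from a script. Its argument "motion" is a list of rows, each a list of 5 numbers: the finger opening in mm, from 0 to 85.4, then the shift along the tool's x, y, z in mm, then the turn about the tool's z in rad. A call has exactly 8 rows; each row is the pose to reach, as a shift and turn from the pose commanded when the call began, along the tool's axes at that moment; what a row does not reach only later rows make up. A row lasts 1/12 s, in which the tool goes at most 41.7 mm and 7.16 degrees, less where a joint would pass 70% of its speed; a pose out of reach is approached as far as the arm can. A call with a gripper value outside its range is refused whole. The fingers move at their own pace and stop on an object; the grip force is fixed at half the most. Time passes only in rows, so rows that repeat a pose let the fingers close, or fill a call up. It gives the time, the measured TCP pose, the force and the opening at its end, in the units of the state.
- arm.sense(): the state, without advancing time (a new reading comes with each control period).
- cams.snapshot(name): name is "scene" or "side" or "wrist"; returns a dict with "image" (384x512x3 uint8, blue, green, red), "z_map" (384x512 float32, m along the optical axis (not along the pixel's ray), 0 where there is no reading), "intrinsics" (3x3 intrinsics, pixels), "k1" (the pictures are not rectified: a ray, as slopes to the right and down, at radius r is drawn at 1 + k1 r^2 times it, then the intrinsics apply), "rvec" (rotation vector, rad) and "tvec" (3), from world to camera coordinates, as OpenCV has them. Camera axes: x right, y down, z forward; pixel columns grow to the right and rows downward; lengths in m; the calibration is good to about 2 mm. A picture is of the moment at which its call begins.
- arm.job_done(): hands the job in, once; it reports no verdict.
The state is a dict: "t": time; "q": joint angles; "qvel": joint speeds; "joint_torque": joint torques, N m; "tool_pos": TCP position; "eef_rot": TCP orientation; "wrist_force": force on the tool from outside, world axes, zero at the start; "ft_torque": the same for the moment, N m; "finger_gap": finger opening in m.
Only numpy, scipy, OpenCV 4.12 (cv2) and the standard library are available. Lean on these libraries where they do the work, as an engineer would, in place of code of your own. Each camera call takes 0.05 s, during which the arm holds its last target.

## Task

Gauge the wheel tyre that lies on the rubber pad: slide it down the upright taper gauge, press it home until it stops, and let go so that it sits square and firm by itself; see whether it has stopped at the mark of one, two or three rings. Then lift it off and lay it flat, flange down, in the tray that bears the same number of strokes. Do not hammer it on or let it drop, and leave the two waiting tyres, the oil bottle and the screwdriver alone.

Things in the scene. Friction and masses are not known exactly. Their poses are not given: they have to be found in the camera images.
- tyre_a_center (a point): steel wheel tyre, 12 mm high, flange down: tread 49 mm across (grip here), flange 54 mm across and 3 mm thick at the bottom; bore 36, 38 or 40 mm, another in each of the three tyres, not known which; about 0.09 kg. Point: its centre, half-way up, 6 mm above its underside; z along its axis. Starts on the pad or in the waiting tray: one tyre on the pad, two in the tray
- tyre_b_center (a point): steel wheel tyre, 12 mm high, flange down: tread 49 mm across (grip here), flange 54 mm across and 3 mm thick at the bottom; bore 36, 38 or 40 mm, another in each of the three tyres, not known which; about 0.09 kg. Point: its centre, half-way up, 6 mm above its underside; z along its axis. Starts on the pad or in the waiting tray: one tyre on the pad, two in the tray
- tyre_c_center (a point): steel wheel tyre, 12 mm high, flange down: tread 49 mm across (grip here), flange 54 mm across and 3 mm thick at the bottom; bore 36, 38 or 40 mm, another in each of the three tyres, not known which; about 0.09 kg. Point: its centre, half-way up, 6 mm above its underside; z along its axis. Starts on the pad or in the waiting tray: one tyre on the pad, two in the tray
- gauge: upright steel taper gauge fixed to the bench; origin at the centre of its underside, z up its axis. Round base 90 mm across, 12 mm high; taper from 42 mm diameter at 28 mm height to 34 mm at 76 mm (1 mm of diameter per 6 mm of height), then a nose narrowing to 18 mm at the top, 84 mm high. Dark rings are engraved round the taper at three heights
- gauge_mark_one (a point): on the gauge's axis, 70 mm above the bench: mark of one ring, the topmost. Level with it stands the centre (half-way up) of a tyre of bore 36 mm when home, square and centred on the taper
- gauge_mark_two (a point): on the gauge's axis, 58 mm above the bench: mark of two rings, for bore 38 mm. A tyre held off-centre sticks early and reads too high. Let go, it centres itself but hangs loose and a little crooked: only when pressed down evenly with some 5 to 15 N (on the rim, say) does it sit square and firm
- gauge_mark_three (a point): on the gauge's axis, 46 mm above the bench: mark of three rings, the lowest, for bore 40 mm. A tyre pressed home sticks lightly on the taper and lifts off with a few newtons. At the height of the tyre's top the taper is about 2 mm smaller than the bore
- pad: flat rubber pad 110 x 110 x 3 mm fixed on the bench; origin at the centre of its underside
- tray_one_in (a point): shallow aluminium tray whose ledge bears one stroke, on the sorting board: inner floor 110 x 110 mm, lip 7 mm above the floor. Point: centre of the inner floor; x points away from the 26 mm ledge with the dark strokes, y along the row of trays. The order of the trays on the board changes; the floor lies 9 mm above the bench
- tray_two_in (a point): shallow aluminium tray whose ledge bears two strokes, on the sorting board: inner floor 110 x 110 mm, lip 7 mm above the floor. Point: centre of the inner floor; x points away from the 26 mm ledge with the dark strokes, y along the row of trays. The order of the trays on the board changes; the floor lies 9 mm above the bench
- tray_three_in (a point): shallow aluminium tray whose ledge bears three strokes, on the sorting board: inner floor 110 x 110 mm, lip 7 mm above the floor. Point: centre of the inner floor; x points away from the 26 mm ledge with the dark strokes, y along the row of trays. The order of the trays on the board changes; the floor lies 9 mm above the bench
- waiting: wooden tray 85 x 160 mm, 12 mm high, with the two waiting tyres on its 3 mm floor; origin at the centre of its underside
- screwdriver: black-handled screwdriver 160 mm long, lying on the bench; bystander
- oil: small white oil bottle 36 mm across, 85 mm high, standing; origin at the centre of its underside; bystander
Things that resemble listed ones, but are neither listed nor needed, are in the scene too. Of the things shaped like the gauge, the steel one is meant.

How it is judged:
By the outcome, as a careful person would: the job done as asked, in the order asked, and still so for the second after the job is handed in, with the robot touching nothing.
It also fails if it takes over 48 s, if anything falls off the work surface, if the arm or the gripper's body presses on something with over 40 N, if the wrist force passes 120 N, or if a joint passes its speed limit or range.

## Working session

There is one attempt and no reset: what is moved stays moved. The work goes in short steps, Python scripts to look and compute and a tool call to move; the robot and the scene stay as the last step left them, time stands still between calls to the robot, and variables do not carry over. Pictures are saved under pics/ and viewed, and the job is handed in when it is done.

Besides the shell and the picture viewer there is one more tool, called after "Emit:" by a JSON object that holds its "op" and its "data". send_rows: Moves the arm, as the interface text tells. Its arguments: {"type":"object","properties":{"motion":{"type":"array"}},"required":["motion"]}

```bash
mkdir -p pics; cat > h.py <<'E'
import numpy as np, cv2, pickle
from workcell import arm, cams
def snap(name,tag):
    s=cams.snapshot(name); pickle.dump(s,open(f'{tag}.pkl','wb'))
    cv2.imwrite(f'pics/{tag}.png',s['image']); return s
def load(tag): return pickle.load(open(f'{tag}.pkl','rb'))
def ray(s,uv):
    uv=np.atleast_2d(np.array(uv,float)); K=np.array(s['intrinsics'])
    k=float(s['k1'])
    p=cv2.undistortPoints(uv.reshape(-1,1,2),K,np.array([k,0,0,0,0.]))[:,0]
    R=cv2.Rodrigues(np.array(s['rvec'],float))[0]; t=np.array(s['tvec'],float).ravel()
    o=-R.T@t; d=np.c_[p,np.ones(len(p))]@R
    return o,d
def onplane(s,uv,z):
    o,d=ray(s,uv); return o+d*((z-o[2])/d[:,2])[:,None]
def depthpt(s,uv):
    o,d=ray(s,uv); z=np.array([s['z_map'][int(round(v)),int(round(u))] for u,v in np.atleast_2d(uv)])
    return o+d*z[:,None]
def proj(s,P):
    P=np.atleast_2d(np.array(P,float))
    return cv2.projectPoints(P,np.array(s['rvec'],float),np.array(s['tvec'],float),np.array(s['intrinsics']),np.array([float(s['k1']),0,0,0,0]))[0][:,0]
def tri(views):
    A=np.zeros((3,3));b=np.zeros(3)
    L=[]
    for s,uv in views:
        o,d=ray(s,uv);d=d[0]/np.linalg.norm(d[0]);M=np.eye(3)-np.outer(d,d);A+=M;b+=M@o;L.append((o,M))
    X=np.linalg.solve(A,b); return X,[float(np.linalg.norm(M@(X-o))) for o,M in L]
def allpts(s):
    h,w=s['z_map'].shape; vv,uu=np.mgrid[:h,:w]
    o,d=ray(s,np.c_[uu.ravel(),vv.ravel()]); P=o+d*s['z_map'].reshape(-1,1); P[s['z_map'].ravel()<=0]=np.nan
    return P.reshape(h,w,3)
E
python3 - <<'E'
from h import *
for n in('scene','side','wrist'):
    s=snap(n,n+'0'); print(n,s['k1'],s['intrinsics'][0],(ray(s,[(256,192)])[0]).round(3),ray(s,[(256,192)])[1].round(2))
print(arm.sense())
E
```

```text
scene -0.047054400047035906 [412.92104515   0.         254.04130993] [1.257 0.196 0.79 ] [[-0.69 -0.18 -0.7 ]]
side -0.10342269706236494 [450.5852661    0.         256.81039674] [ 0.358 -1.002  1.106] [[ 0.13  0.67 -0.73]]
wrist -0.015332069187326415 [269.92095805   0.         256.14145567] [0.625 0.076 0.373] [[-0.   -0.32 -0.95]]
{'t': 0.15, 'q': array([-1.12177596e-01,  2.17599319e-01,  1.61456690e+00,  1.15380690e-05,
        1.31132311e+00, -1.12212555e-01]), 'qvel': array([ 0.00081519, -0.00185759, -0.00484381,  0.0015955 , -0.00044163,
       -0.00075677]), 'joint_torque': array([-7.99202871e-05, -3.97448480e+01, -3.04417098e+01, -1.00294717e-04,
        5.82056644e-03,  2.66571755e-05]), 'tool_pos': array([6.24372218e-01, 1.10318405e-04, 2.30256108e-01]), 'eef_rot': array([-2.22035211e+00, -2.22042313e+00,  1.84300161e-03]), 'wrist_force': array([0.64170401, 0.1150763 , 0.92287352]), 'ft_torque': array([-0.05002998, -0.00595102, -0.02035286]), 'finger_gap': 0.08506740857647638}
```

View pics/scene0.png

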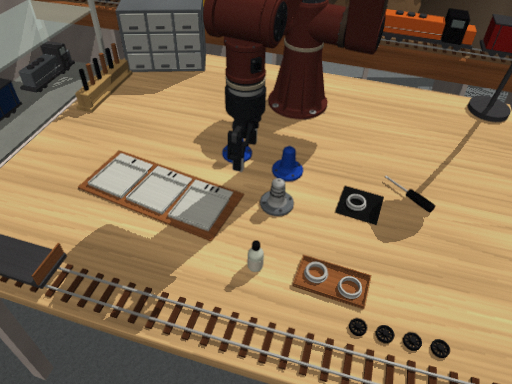

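View pics/side0.png

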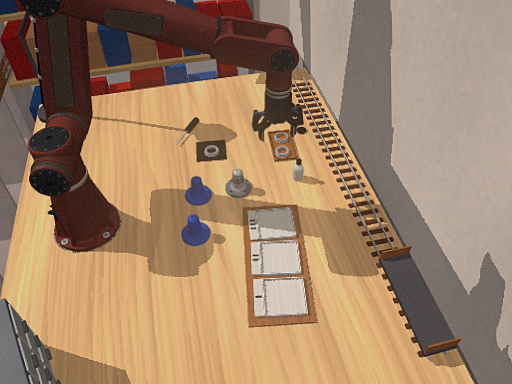

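View pics/wrist0.png

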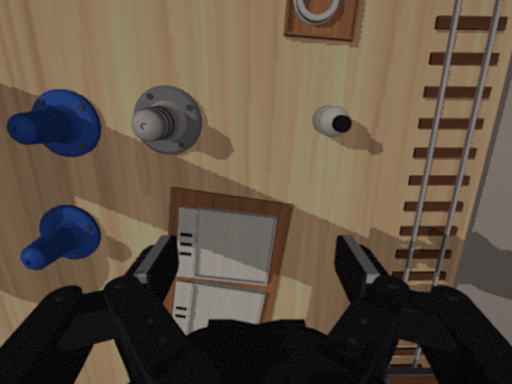

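The scene shows these candidates:
- The tyre on the black pad is at scene (357,203) / side (211,151).
- The two waiting tyres are at scene (316,271) and (350,287).
- Four black loose wheels lie near (358–440, 327–349).
- The steel gauge is at scene (277,203) / side (238,187), with blue look-alikes at scene (288,165) and (237,153).

I choose the tyre on the pad and the grey steel gauge, and check both in close crops.

```bash
python3 - <<'E'
from h import *
a=load('scene0');b=load('side0');w=load('wrist0')
def crop(s,x,y,r,k): return cv2.resize(s['image'][max(0,y-r):y+r,max(0,x-r):x+r],(380,290) if 0 else (280,280),interpolation=cv2.INTER_CUBIC)
top=np.hstack([crop(a,357,203,35,8),crop(b,211,151,30,8)])
bot=np.hstack([crop(a,277,195,30,8),crop(b,238,183,25,8)])
cv2.imwrite('pics/crops.png',np.vstack([top,bot]))
tr=np.vstack([cv2.resize(a['image'][140:245,70:250],(540,315),interpolation=cv2.INTER_CUBIC),cv2.resize(b['image'][195:335,235:325],(540,270)) if 0 else np.zeros((1,540,3),np.uint8)])
cv2.imwrite('pics/trays.png',tr)
for n,s in(('scene',a),('side',b)):
    P=allpts(s)
    for nm,p in dict(scene=dict(tyre=(357,203),pad=(343,205),gauge=(277,205)),side=dict(tyre=(211,151),pad=(203,145),gauge=(238,187)))[n].items():
        print(n,nm,P[p[1],p[0]].round(4))
    # tyre mask: points with z 0.008..0.025 near the pad
    c=onplane(s,[dict(scene=(357,203),side=(211,151))[n]],.01)[0]
    print('c',c.round(4))
    d=np.hypot(P[...,0]-c[0],P[...,1]-c[1])
    m=(d<.05)&(P[...,2]>.008)&(P[...,2]<.03)
    print(m.sum(),np.nanpercentile(P[m][:,2],[5,50,95]).round(4),np.median(P[m],0).round(4),P[m].min(0).round(4),P[m].max(0).round(4))
E
```

```text
scene tyre [0.444  0.2591 0.0026]
scene pad [0.4633 0.2241 0.0031]
scene gauge [0.5252 0.0586 0.0126]
c [0.4517 0.2585 0.01  ]
129 [0.0089 0.0133 0.0163] [0.4471 0.2551 0.0133] [0.4198 0.2299 0.008 ] [0.4708 0.2784 0.0184]
side tyre [0.4413 0.2579 0.004 ]
side pad [nan nan nan]
side gauge [0.5015 0.0306 0.028 ]
c [0.4408 0.2511 0.01  ]
71 [0.0083 0.0122 0.0182] [0.4426 0.2505 0.0122] [0.4018 0.2066 0.008 ] [0.4877 0.2918 0.0196]
```

View pics/crops.png

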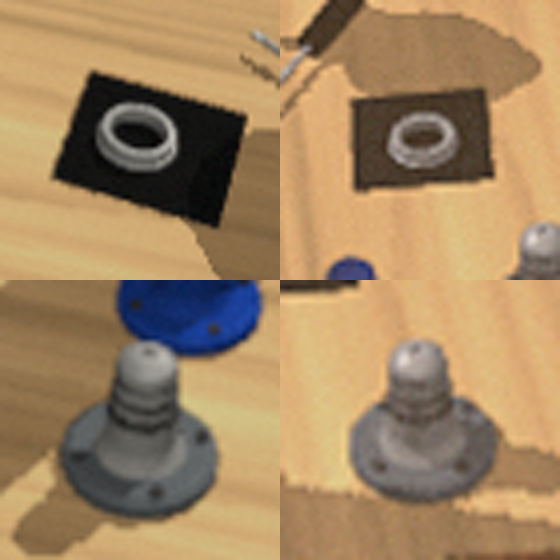

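View pics/trays.png

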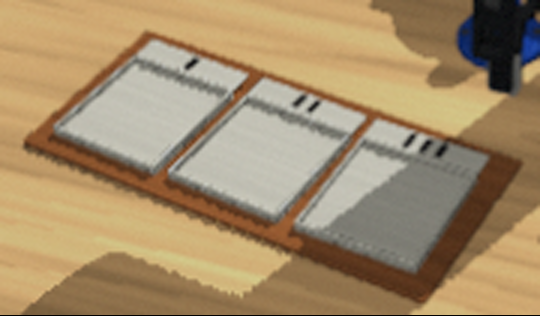

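Crops confirm: a grey flanged ring on the black pad (scene 357,203) and the grey steel gauge with dark rings. The ledge strokes read one, two, three from far −y toward the robot's centre. Next I get coarse positions.

```bash
python3 - <<'E'
from h import *
a=load('scene0');b=load('side0');w=load('wrist0')
def tyremask(s,c,r=14):
    g=cv2.cvtColor(s['image'],cv2.COLOR_BGR2GRAY); hsv=cv2.cvtColor(s['image'],cv2.COLOR_BGR2HSV)
    m=((g>95)&(hsv[...,1]<60)).astype(np.uint8); mm=np.zeros_like(m); cv2.circle(mm,c,r,1,-1); m&=mm
    cs,_=cv2.findContours(m,cv2.RETR_EXTERNAL,cv2.CHAIN_APPROX_NONE); k=max(cs,key=cv2.contourArea)
    return cv2.fitEllipse(cv2.convexHull(k)),cv2.boundingRect(k)
ea,ra=tyremask(a,(357,203)); eb,rb=tyremask(b,(211,151))
print(ea,ra);print(eb,rb)
X,e=tri([(a,ea[0]),(b,eb[0])]); print('tyre',X.round(4),np.round(e,4))
# gauge top hole & base via hand pixels from crops
ga=(247+149/280*60,165+352/280*60); gb=(213+417/280*50,158+347/280*50)
X,e=tri([(a,ga),(b,gb)]);print('gauge nose',X.round(4),np.round(e,4))
gw=(150,125); X,e=tri([(a,ga),(w,gw)]);print('nose a,w',X.round(4),np.round(e,4))
# base ellipse, plane .012
for s,p in((a,(277,203)),(b,(213+422/280*50,158+443/280*50-0)),(w,(167,119))): print('base',onplane(s,[p],.012).round(4))
# blue gauges, oil, screwdriver
for s,l in((w,[(65,123),(70,232),(332,120)]),(a,[(288,170),(237,153),(256,270),(387,180),(433,208)])): print(onplane(s,l,.0).round(3))
# tray corners scene (img px from crop /3 + offset)
L=[(190,64),(300,101),(412,137),(427,147),(441,151)]
print('strokes',onplane(a,[(70+x/3,140+y/3) for x,y in L],.009+.007).round(3))
E
```

```text
((356.1955871582031, 201.538330078125), (16.035274505615234, 19.6171817779541), 117.06926727294922) (347, 194, 19, 16)
((211.08103942871094, 150.59410095214844), (11.670825004577637, 14.568131446838379), 81.43413543701172) (204, 145, 15, 12)
tyre [0.4421 0.2566 0.0062] [0.0008 0.0008]
gauge nose [ 0.6182  0.0302 -0.0977] [0.074 0.074]
nose a,w [ 0.3347  0.0286 -0.3692] [0.0121 0.0121]
base [[0.5177 0.0567 0.012 ]]
base [[ 0.6142 -0.1973  0.012 ]]
base [[0.5077 0.0549 0.012 ]]
[[ 0.364  0.049  0.   ]
 [ 0.336 -0.115  0.   ]
 [ 0.726  0.053  0.   ]]
[[ 0.368  0.053  0.   ]
 [ 0.34  -0.112  0.   ]
 [ 0.727  0.061  0.   ]
 [ 0.323  0.332  0.   ]
 [ 0.398  0.458  0.   ]]
strokes [[ 0.486 -0.377  0.016]
 [ 0.502 -0.255  0.016]
 [ 0.516 -0.138  0.016]
 [ 0.524 -0.121  0.016]
 [ 0.525 -0.107  0.016]]
```

Emit:
{"op": "send_rows", "data": {"motion": [[85,36,-26,7,0],[85,73,-52,14,0],[85,110,-78,21,0],[85,146,-104,28,0],[85,182,-130,35,0],[85,219,-156,42,0],[85,256,-182,50,0],[85,256,-182,50,0]]}}

```text
t: 0.82
tool_pos: [0.4398, 0.2582, 0.1802]
eef_rot: [-2.218, -2.222, 0.002]
wrist_force: [-0.7, 0.1, -0.1]
finger_gap: 0.0851
```

```bash
python3 - <<'E'
from h import *
s=snap('wrist','wrist1'); st=arm.sense(); print(st['t'],st['tool_pos'].round(4),st['eef_rot'].round(3),st['wrist_force'].round(2),st['qvel'].round(3))
E
```

```text
0.8667 [0.4372 0.2605 0.1792] [-2.213 -2.221  0.004] [-2.45  1.06 -0.67] [-0.072  0.014 -0.019 -0.06   0.013 -0.115]
```

View pics/wrist1.png

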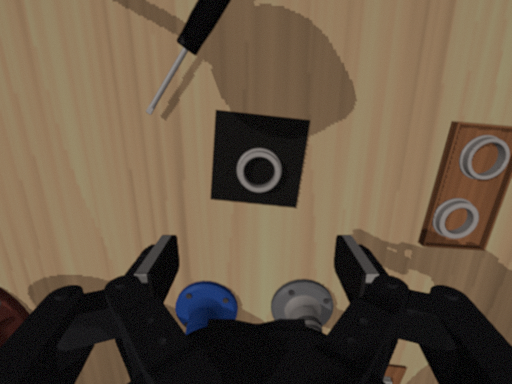

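The pad tyre is at wrist pixel (259,171), and the screwdriver is well clear at (190,45). Measuring.

```bash
cat >> h.py <<'E'
def ringfit(s,c,r,thr=95,sat=60):
    g=cv2.cvtColor(s['image'],cv2.COLOR_BGR2GRAY); hsv=cv2.cvtColor(s['image'],cv2.COLOR_BGR2HSV)
    m=((g>thr)&(hsv[...,1]<sat)).astype(np.uint8); mm=np.zeros_like(m); cv2.circle(mm,c,r,1,-1); m&=mm
    cs,h=cv2.findContours(m,cv2.RETR_CCOMP,cv2.CHAIN_APPROX_NONE)
    i=max(range(len(cs)),key=lambda i:cv2.contourArea(cs[i])); j=[k for k in range(len(cs)) if h[0][k][3]==i]
    out=cs[i][:,0]; inn=max((cs[k] for k in j),key=cv2.contourArea)[:,0] if j else None
    return out,inn
def circ(P):
    A=np.c_[2*P[:,:2],np.ones(len(P))]; x=np.linalg.lstsq(A,(P[:,:2]**2).sum(1),rcond=None)[0]
    return x[:2],np.sqrt(x[2]+x[0]**2+x[1]**2)
E
python3 - <<'E'
from h import *
a=load('scene0');b=load('side0')
s=snap('wrist','wrist2'); st=arm.sense(); print(st['tool_pos'].round(4),st['eef_rot'].round(3),st['wrist_force'].round(2))
out,inn=ringfit(s,(259,171),32); 
for z in(.006,.015): 
    for n,c in(('out',out),('in',inn)): cc,r=circ(onplane(s,c.astype(float),z)); print(z,n,cc.round(4),round(2*r*1000,1))
P=allpts(s); c=np.array([.442,.2565]); d=np.hypot(P[...,0]-c[0],P[...,1]-c[1])
m=(d>.021)&(d<.025); print('z ring',np.nanpercentile(P[m][:,2],[10,50,90]).round(4)); m=(d>.035)&(d<.045); print('pad',np.nanmedian(P[m][:,2]).round(4))
ei=cv2.fitEllipse(out); 
X,e=tri([(s,ei[0]),(a,(356.2,201.5)),(b,(211.08,150.6))]); print('tri',X.round(4),np.round(e,4),ei)
E
```

```text
[0.4393 0.2583 0.1797] [-2.214 -2.225  0.005] [ 1.05 -0.91 -0.62]
0.006 out [0.4425 0.2544] 52.0
0.006 in [0.4429 0.2523] 40.0
0.015 out [0.4424 0.2567] 50.5
0.015 in [0.4428 0.2547] 38.9
z ring [0.01   0.2633 0.2787]
pad 0.2477
tri [0.4424 0.2559 0.0069] [0.0007 0.0008 0.0009] ((261.25860595703125, 172.69667053222656), (41.870086669921875, 42.94320297241211), 152.22195434570312)
```

Emit:
{"op": "send_rows", "data": {"motion": [[85,0,0,20,0],[85,0,0,40,0],[85,0,0,60,0],[85,0,0,80,0],[85,0,0,80,0],[85,0,0,80,0],[85,0,0,80,0],[85,0,0,80,0]]}}

```text
t: 1.58
tool_pos: [0.4446, 0.2563, 0.103]
eef_rot: [2.221, 2.22, 0.005]
wrist_force: [0.9, 0.3, 0.3]
finger_gap: 0.0848
```

```bash
python3 - <<'E'
from h import *
a=load('scene0');b=load('side0')
s=snap('wrist','wrist3'); st=arm.sense(); print(st['t'],st['tool_pos'].round(4),st['eef_rot'].round(3),st['wrist_force'].round(2),st['qvel'].round(3))
p=proj(s,[[.4426,.255,.009]])[0]; print(p)
out,inn=ringfit(s,tuple(int(x) for x in p),50)
im=s['image'].copy()
cv2.drawContours(im,[out[:,None]],-1,(0,0,255),1); 
if inn is not None: cv2.drawContours(im,[inn[:,None]],-1,(0,255,0),1)
cv2.imwrite('pics/w3.png',im)
for z in(.006,.015): 
    for n,c in(('out',out),('in',inn)): cc,r=circ(onplane(s,c.astype(float),z)); print(z,n,cc.round(4),round(2*r*1000,1))
P=allpts(s);x,y=int(p[0]),int(p[1]); print('pad z',np.nanmedian(P[y-4:y+4,x-4:x+4,2]).round(4),'profile row',P[y,x-40:x+40:3,2].round(3))
print('profile col',P[y-45:y+45:3,x,2].round(3))
E
```

```text
1.6333 [0.4446 0.2564 0.1031] [2.221 2.22  0.005] [-0.39  0.5  -0.68] [ 0.002  0.     0.003  0.001 -0.001  0.002]
[253.32709203 189.5565683 ]
0.006 out [0.4425 0.2535] 52.3
0.006 in [0.4427 0.2518] 40.0
0.015 out [0.4426 0.2564] 50.4
0.015 in [0.4428 0.2549] 38.5
pad z 0.003 profile row [0.003 0.003 0.004 0.003 0.003 0.015 0.016 0.005 0.003 0.004 0.003 0.003
 0.004 0.003 0.004 0.003 0.004 0.003 0.004 0.003 0.003 0.015 0.015 0.005
 0.004 0.003 0.003]
profile col [0.004 0.004 0.003 0.003 0.003 0.004 0.006 0.011 0.014 0.015 0.004 0.003
 0.003 0.003 0.004 0.003 0.003 0.003 0.003 0.002 0.003 0.004 0.011 0.015
 0.015 0.004 0.002 0.002 0.003 0.001]
```

View pics/w3.png

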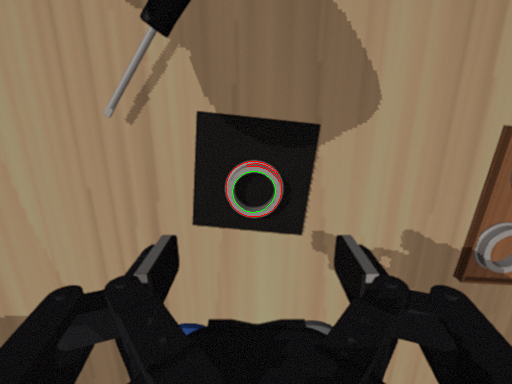

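```bash
python3 - <<'E'
from h import *
s=load('wrist3'); p=proj(s,[[.4426,.255,.009]])[0]
out,inn=ringfit(s,tuple(int(x) for x in p),50)
o=out.astype(float); i=inn.astype(float)
cx=254.5
# contour px are mask-inside pixels: widen by .5 px outside; hole contours lie on ring px also -> shrink .5
def ends(c,sg): 
    m=np.abs(c[:,0]-cx)<3; v=c[m][:,1]; return v[v<190].mean()-sg*.5, v[v>190].mean()+sg*.5
t,b=ends(o,1); ti,bi=ends(i,-1); print(t,b,ti,bi)
yt=onplane(s,[(cx,t)],.006)[0][1]; yb=onplane(s,[(cx,b)],.015)[0][1]
print('flange +y edge -27:',yt-.027,' tread -y top edge +24.5:',yb+.0245)
y1=onplane(s,[(cx,ti)],.015)[0][1]; y2=onplane(s,[(cx,bi)],.015)[0][1]; y3=onplane(s,[(cx,bi)],.003)[0][1]; print('bore',y1,y2,y3,(y1+y2)/2,y1-y2)
l=o[np.abs(o[:,1]-189)<3]; xl=l[l[:,0]<cx].mean(0)-[.5,0]; xr=l[l[:,0]>cx].mean(0)+[.5,0]
print('x',[onplane(s,[xl,xr],z)[:,0].round(4) for z in(.006,.015)])
E
```

```text
162.88888888888889 216.5 171.5 211.16666666666666
flange +y edge -27: 0.2524557521024012  tread -y top edge +24.5: 0.2551253789992576
bore 0.2736954201742313 0.23597343758292746 0.23096590546077173 0.2548344288785794 0.037721982591303854
x [array([0.4166, 0.4689]), array([0.4176, 0.468 ])]
```

```bash
python3 - <<'E'
from h import *
for t,tp in(('wrist0',[.62437,.00011,.23026]),('wrist3',[.4446,.2564,.1031])):
    s=load(t); o,_=ray(s,[(256,192)]); print(o.round(4),(o-tp).round(4), np.array(s['rvec']).round(4))
    print(proj(s,[[tp[0],tp[1],tp[2]],[tp[0],tp[1],tp[2]-.09]]))
E
```

```text
[0.6251 0.0763 0.3729] [0.0007 0.0762 0.1426] [-2.8376e+00 -1.0000e-04  4.3000e-03]
[[255.74753292 237.13046047]
 [256.17982683 189.57107234]]
[0.4447 0.3323 0.2459] [1.000e-04 7.590e-02 1.428e-01] [-2.8384e+00  1.6000e-03 -3.0000e-03]
[[255.4854078  236.85179431]
 [255.49108168 189.48875626]]
```

Emit:
{"op": "send_rows", "data": {"motion": [[60,-0.5,-0.5,10,0],[49,-1,-1,20,0],[49,-1.5,-2,30,0],[49,-1.5,-2,30,0],[49,-1.5,-2,30,0],[49,-1.5,-2,30,0],[49,-1.5,-2,30,0],[49,-1.5,-2,30,0]]}}

```text
t: 2.3
tool_pos: [0.4415, 0.2547, 0.0718]
eef_rot: [2.221, 2.221, 0.001]
wrist_force: [0.3, -0.1, 0.4]
finger_gap: 0.0489
```

```bash
python3 - <<'E'
from h import *
s=snap('wrist','wrist4'); st=arm.sense(); print(st['t'],st['tool_pos'].round(4),st['eef_rot'].round(3),st['wrist_force'].round(2),st['finger_gap'])
tp=st['tool_pos']
for t,p in(('wrist3',np.array([.4446,.2564,.1031])),('wrist4',tp)):
    P=allpts(load(t))-p
    m=(P[...,2]<.06)&(P[...,2]>-.03)&(np.abs(P[...,1])<.02)&(np.abs(P[...,0])<.08)
    for sg in(-1,1):
        q=P[m&(np.sign(P[...,0])==sg)]; print(t,sg,len(q)); 
        if len(q): print(' lowest z',np.percentile(q[:,2],[0,2,10]).round(4),'inner x',np.percentile(np.abs(q[:,0]),[0,5,95]).round(4))
E
```

```text
2.35 [0.4415 0.2547 0.0718] [2.221e+00 2.221e+00 1.000e-03] [ 0.37 -0.96  0.25] 0.048918879033034594
wrist3 -1 2677
 lowest z [0.0123 0.0156 0.0218] inner x [0.0411 0.0419 0.0601]
wrist3 1 2639
 lowest z [0.0128 0.0159 0.0218] inner x [0.0415 0.0424 0.06  ]
wrist4 -1 4604
 lowest z [0.0024 0.0093 0.0211] inner x [0.0217 0.024  0.0527]
wrist4 1 4609
 lowest z [0.002  0.0094 0.021 ] inner x [0.0225 0.025  0.0534]
```

View pics/wrist4.png

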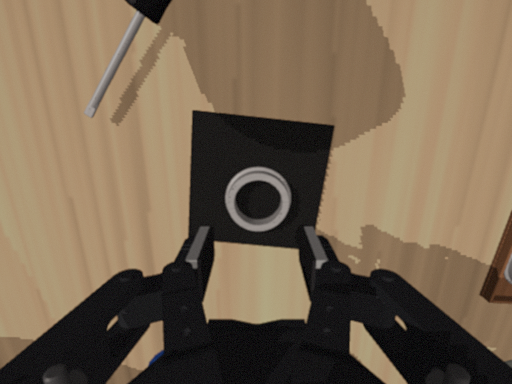

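Emit:
{"op": "send_rows", "data": {"motion": [[70,0,1,10,0],[70,0,1,22,0],[70,0,1,34,0],[70,0,1,46,0],[70,0,1,56,0],[70,0,1,62,0],[70,0,1,65,0],[70,0,1,65,0]]}}

```text
t: 3.02
tool_pos: [0.4411, 0.2542, 0.005]
eef_rot: [-2.221, -2.221, 0.003]
wrist_force: [0.4, -0.0, -0.1]
finger_gap: 0.0699
```

```bash
python3 - <<'E'
from h import *
s=snap('wrist','wrist5'); st=arm.sense(); print(st['t'],st['tool_pos'].round(4),st['eef_rot'].round(3),st['wrist_force'].round(2),st['finger_gap'])
E
```

```text
3.0667 [0.4418 0.2544 0.0058] [-2.221e+00 -2.221e+00  1.000e-03] [ 1.13 -0.13  0.42] 0.07002184641360533
```

View pics/wrist5.png

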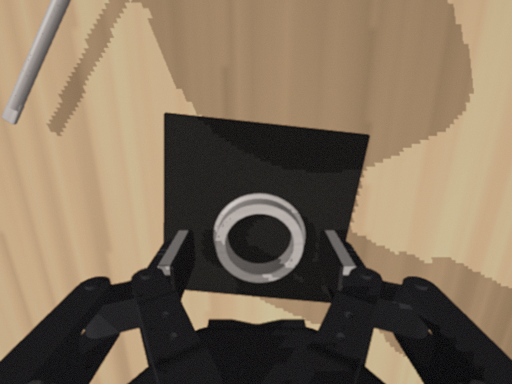

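```bash
python3 - <<'E'
from h import *
s=load('wrist5'); out,inn=ringfit(s,(260,237),50)
i=inn.astype(float);o=out.astype(float);cx=260
for c,n,z1,z2,sg in((o,'out',.006,.015,1),(i,'in',.015,.015,-1)):
    v=c[np.abs(c[:,0]-cx)<4][:,1]; t=v[v<237].mean()-sg*.5;b=v[v>237].mean()+sg*.5
    print(n,t,b,onplane(s,[(cx,t)],z1)[0][1],onplane(s,[(cx,b)],z2)[0][1])
    h=c[np.abs(c[:,1]-237)<4]; print(onplane(s,[h[h[:,0]<cx].mean(0)-[sg*.5,0],h[h[:,0]>cx].mean(0)+[sg*.5,0]],.015)[:,0])
E
```

```text
out 192.5 282.35714285714283 0.2821925196232327 0.23000687845450105
[0.41813919 0.46807276]
in 213.5 273.35714285714283 0.27344297281369634 0.2361430443775614
[0.42528214 0.46054907]
```

Emit:
{"op": "send_rows", "data": {"motion": [[70,0.5,1,-1,0],[64,0.5,1,-1,0],[56,0.5,1,-1,0],[45,0.5,1,-1,0],[40,0.5,1,-1,0],[40,0.5,1,-1,0],[40,0.5,1,-1,0],[40,0.5,1,-1,0]]}}

```text
t: 3.73
tool_pos: [0.4437, 0.2553, 0.0089]
eef_rot: [2.221, 2.221, 0.001]
wrist_force: [-2.3, -0.1, 7.5]
finger_gap: 0.0461
```

```bash
python3 - <<'E'
from h import *
s=snap('wrist','wrist6'); st=arm.sense(); print(st['t'],st['tool_pos'].round(4),st['eef_rot'].round(3),st['wrist_force'].round(2),st['finger_gap'])
E
```

```text
3.7833 [0.4437 0.2553 0.0089] [2.221e+00 2.221e+00 1.000e-03] [-2.17 -0.64  7.56] 0.04632733401481864
```

View pics/wrist6.png

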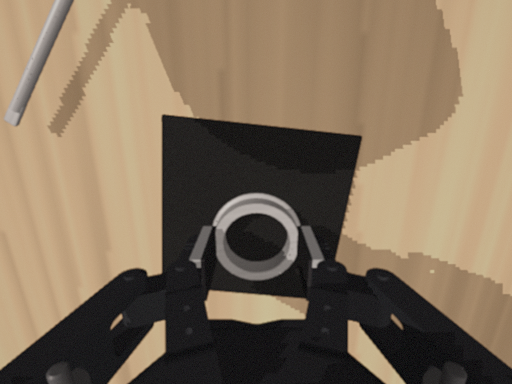

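Emit:
{"op": "send_rows", "data": {"motion": [[40,0,0,-2,0],[40,0,0,-10,0],[40,0,0,-25,0],[40,0,0,-45,0],[40,0,0,-70,0],[40,0,0,-100,0],[40,0,0,-100,0],[40,0,0,-100,0]]}}

```text
t: 4.45
tool_pos: [0.4449, 0.2558, 0.1099]
eef_rot: [2.22, 2.22, 0.008]
wrist_force: [-0.4, 0.1, -0.7]
finger_gap: 0.0457
```

```bash
python3 - <<'E'
from h import *
s=snap('wrist','wrist7'); st=arm.sense(); print(st['t'],st['tool_pos'].round(4),st['eef_rot'].round(3),st['wrist_force'].round(2),st['finger_gap'])
E
```

```text
4.5 [0.4432 0.2551 0.1079] [2.221e+00 2.221e+00 2.000e-03] [-0.57 -0.76 -0.84] 0.04598965190073732
```

View pics/wrist7.png

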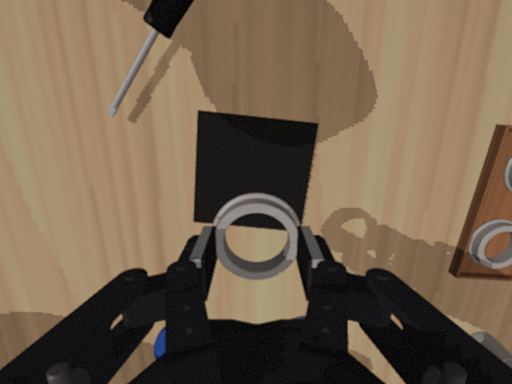

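Emit:
{"op": "send_rows", "data": {"motion": [[40,-25,7,-12,0],[40,-60,17,-26,0],[40,-100,28,-40,0],[40,-140,39,-52,0],[40,-180,50,-52,0],[40,-220,61,-52,0],[40,-245,68,-52,0],[40,-255,70,-52,0]]}}

```text
t: 5.17
tool_pos: [0.5127, -0.0038, 0.1575]
eef_rot: [-2.225, -2.216, 0.004]
wrist_force: [-0.2, 0.2, -0.3]
finger_gap: 0.0459
```

Emit:
{"op": "send_rows", "data": {"motion": [[40,0,0,0,0],[40,0,0,0,0],[40,0,0,0,0],[40,0,0,0,0],[40,0,0,0,0],[40,0,0,0,0],[40,0,0,0,0],[40,0,0,0,0]]}}

```text
t: 5.83
tool_pos: [0.513, 0.0005, 0.1594]
eef_rot: [2.22, 2.222, 0.0]
wrist_force: [-0.4, 0.8, -0.7]
finger_gap: 0.0457
```

```bash
python3 - <<'E'
from h import *
st=arm.sense(); print(st['t'],st['tool_pos'].round(4),st['eef_rot'].round(3),st['wrist_force'].round(2),st['finger_gap'])
s=snap('wrist','wrist8');snap('scene','scene8');snap('side','side8')
E
```

```text
5.8333 [5.130e-01 5.000e-04 1.594e-01] [2.22  2.222 0.   ] [-0.4   0.84 -0.74] 0.04570197845664336
```

View pics/wrist8.png

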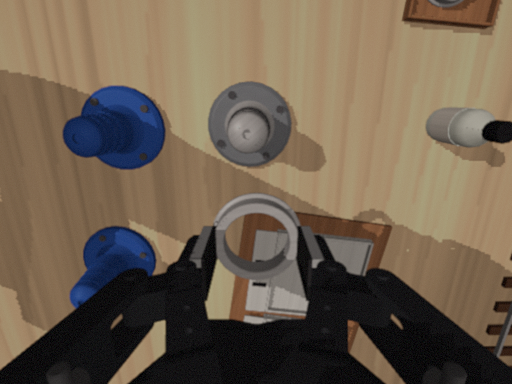

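View pics/side8.png

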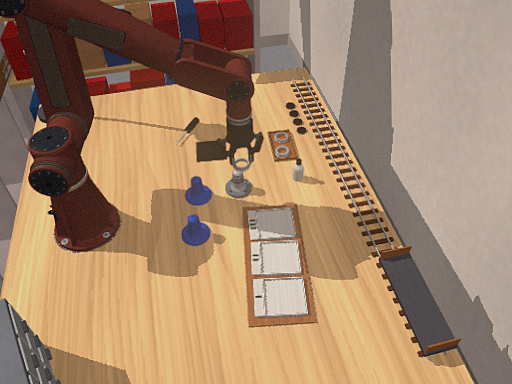

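The wrist view is nearly straight down on the steel gauge: base circle around (250,124), nose dot at (248,133). I fit the base rim, triangulate the nose dot, and check the tyre's pose in the hand.

```bash
python3 - <<'E'
from h import *
s=load('wrist8'); a=load('scene0'); b=load('side0'); w0=load('wrist0')
hsv=cv2.cvtColor(s['image'],cv2.COLOR_BGR2HSV); g=cv2.cvtColor(s['image'],cv2.COLOR_BGR2GRAY)
m=((hsv[...,1]<50)).astype(np.uint8); mm=np.zeros_like(m); cv2.circle(mm,(250,124),52,1,-1); m&=mm
m=cv2.morphologyEx(m,cv2.MORPH_OPEN,np.ones((3,3),np.uint8))
cs,_=cv2.findContours(m,cv2.RETR_EXTERNAL,cv2.CHAIN_APPROX_NONE);k=max(cs,key=cv2.contourArea)[:,0].astype(float)
P=onplane(s,k,.012); c,r=circ(P); res=np.abs(np.hypot(*(P[:,:2]-c).T)-r); 
for _ in range(3):
    P=P[res<max(.0006,np.percentile(res,85))]; c,r=circ(P); res=np.abs(np.hypot(*(P[:,:2]-c).T)-r)
print('base',c.round(4),2*r,res.max())
n=onplane(s,[(248,133)],.084); print('nose dot',n.round(4))
# top nose depth
PP=allpts(s); print('nose z',np.nanmedian(PP[131:136,245:251,2]).round(4),'base z',np.nanmedian(PP[92:98,245:255,2]).round(4))
q=PP[...,:][(PP[...,2]>.045)&(PP[...,2]<.09)&(np.hypot(PP[...,0]-c[0],PP[...,1]-c[1])<.03)]
print(len(q),q.mean(0).round(4))
print('trinose',tri([(s,(248,133)),(a,(247+149/280*60,165+72/280*60))]), tri([(s,(248,133)),(b,(213+417/280*50,158+67/280*50))]))
# tyre in hand
tp=np.array([.513,.0005,.1594])
m=(np.abs(PP[...,0]-tp[0])<.03)&(np.abs(PP[...,1]-tp[1])<.03)&(PP[...,2]>tp[2]-.02)&(PP[...,2]<tp[2]+.012)
q=PP[m]-tp; g2=s['image'][m].mean(1); q=q[g2>70]
top=q[(np.hypot(q[:,0],q[:,1])<.0245)&(np.hypot(q[:,0],q[:,1])>.0195)]
A=np.c_[top[:,:2],np.ones(len(top))]; x=np.linalg.lstsq(A,top[:,2],rcond=None)[0]
for _ in range(5):
    e=top[:,2]-A@x; k2=e>-.002; x=np.linalg.lstsq(A[k2],top[k2][:,2],rcond=None)[0]
print('tyre top plane',x.round(4),k2.sum(),len(top),'std',e[k2].std())
E
```

```text
base [0.5058 0.0528] 0.086096980999974 0.0005961121591268673
nose dot [[0.5068 0.0528 0.084 ]]
nose z 0.0809 base z 0.0122
1538 [0.5069 0.0544 0.0788]
trinose (array([0.50664439, 0.05360869, 0.08235388]), [0.0010173222466846753, 0.0010173222466847134]) (array([0.58500265, 0.0304039 , 0.09322176]), [0.08137513694344951, 0.08137513694344944])
tyre top plane [-0.0028 -0.0006  0.0062] 1778 2244 std 0.0006575767827416745
```

```bash
python3 - <<'E'
from h import *
s=load('wrist8'); tp=np.array([.513,.0005,.1594]); PP=allpts(s)
m=(PP[...,2]>tp[2]+.0035)&(PP[...,2]<tp[2]+.0095)&(np.abs(PP[...,1]-tp[1])<.03)&(np.abs(PP[...,0]-tp[0])<.0225)
q=PP[m]-tp
# bin by angle, inner & outer radius iter about centre
c=np.zeros(2)
for it in range(6):
    d=q[:,:2]-c; r=np.hypot(*d.T); a=np.arctan2(d[:,1],d[:,0]); B=[];
    for k in range(36):
        w=(a>-np.pi+k*np.pi/18)&(a<=-np.pi+(k+1)*np.pi/18)&(r<.027)
        if w.sum()>8: B.append((k*10-175,np.percentile(r[w],3),np.percentile(r[w],97)))
    B=np.array(B); an=np.radians(B[:,0]); ok=np.abs(np.sin(an))>.5
    mid=(B[:,1]+B[:,2])/2; P=c+np.c_[mid*np.cos(an),mid*np.sin(an)]; cc,R=circ(P[ok]); c=cc
print('tyre centre rel TCP',c.round(4),R,'in',np.median(B[ok,1])*2,'out',np.median(B[ok,2])*2)
# image method: bore top edge columns
g=cv2.cvtColor(s['image'],cv2.COLOR_BGR2GRAY)
print(g[185:290:1,257].tolist())
E
```

```text
tyre centre rel TCP [ 0.0005 -0.0006] 0.02163446705701238 in 0.03802148862187816 out 0.048513181113141256
[102, 101, 101, 101, 103, 103, 101, 100, 115, 140, 148, 150, 135, 103, 86, 85, 81, 90, 112, 133, 141, 140, 140, 139, 138, 143, 139, 121, 84, 67, 65, 67, 69, 68, 69, 67, 66, 66, 65, 65, 64, 67, 67, 63, 78, 98, 116, 120, 119, 121, 120, 119, 121, 122, 122, 121, 121, 119, 120, 119, 119, 119, 122, 119, 117, 118, 118, 118, 117, 120, 119, 119, 121, 119, 98, 50, 38, 56, 65, 63, 63, 62, 60, 63, 60, 63, 69, 84, 99, 104, 101, 100, 99, 100, 104, 112, 109, 85, 36, 10, 59, 126, 156, 160, 158]
```

Emit:
{"op": "send_rows", "data": {"motion": [[40,15,-2,0,0],[40,35,-5,0,0],[40,53,-7,0,0],[40,53,-7,15,0],[40,53,-7,35,0],[40,53,-7,50,0],[40,53,-7,55,0],[40,53,-7,55,0]]}}

```text
t: 6.65
tool_pos: [0.5045, 0.053, 0.1026]
eef_rot: [-2.22, -2.219, 0.004]
wrist_force: [-0.4, 0.7, -1.8]
finger_gap: 0.046
```

Emit:
{"op": "send_rows", "data": {"motion": [[40,0,0,0,0],[40,0,0,0,0],[40,0,0,0,0],[40,0,0,0,0],[40,0,0,0,0],[40,0,0,0,0],[40,0,0,0,0],[40,0,0,0,0]]}}

```text
t: 7.32
tool_pos: [0.5061, 0.053, 0.1044]
eef_rot: [2.221, 2.221, 0.0]
wrist_force: [-0.1, 0.0, -0.5]
finger_gap: 0.0456
```

```bash
python3 - <<'E'
from h import *
st=arm.sense(); print(st['t'],st['tool_pos'].round(4),st['eef_rot'].round(3),st['wrist_force'].round(2),st['finger_gap'])
s=snap('wrist','wrist9')
hsv=cv2.cvtColor(s['image'],cv2.COLOR_BGR2HSV)
c0=proj(s,[[.5065,.053,.012]])[0]; print(c0)
E
```

```text
7.3167 [0.5061 0.053  0.1044] [2.221 2.221 0.   ] [-0.14  0.05 -0.49] 0.0455643665843904
[256.32453103 188.68891083]
```

View pics/wrist9.png

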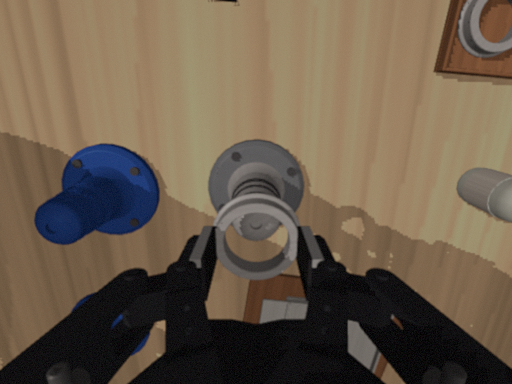

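```bash
python3 - <<'E'
from h import *
s=load('wrist9'); w=load('wrist8')
im=s['image'][125:285,190:320]; cv2.imwrite('pics/w9c.png',cv2.resize(im,None,fx=4.5,fy=3.7,interpolation=cv2.INTER_CUBIC)[:600])
print(onplane(s,[(256,225)],.084).round(4), tri([(s,(256,225)),(w,(248,133))]))
# base circle: side pixels (left and right extreme edges) on row 186
row=cv2.cvtColor(s['image'],cv2.COLOR_BGR2HSV)[186,195:320,1]; print(row.tolist())
E
```

```text
[[0.5063 0.051  0.084 ]] (array([0.50660387, 0.0532543 , 0.08864185]), [0.00031645720731346216, 0.0003164572073131923])
[72, 71, 70, 73, 72, 70, 71, 71, 74, 71, 71, 71, 68, 53, 8, 9, 3, 6, 6, 5, 6, 6, 6, 3, 6, 8, 6, 3, 6, 6, 8, 5, 10, 17, 23, 17, 17, 22, 23, 18, 23, 21, 19, 23, 14, 21, 23, 23, 16, 20, 23, 20, 32, 21, 16, 24, 5, 19, 16, 25, 21, 27, 24, 36, 16, 11, 16, 26, 18, 34, 21, 31, 21, 26, 16, 30, 20, 23, 43, 20, 22, 29, 24, 20, 22, 21, 14, 25, 20, 10, 11, 4, 4, 8, 8, 8, 8, 4, 8, 7, 12, 3, 3, 3, 3, 3, 7, 4, 39, 87, 100, 101, 100, 92, 97, 95, 86, 82, 79, 84, 83, 83, 87, 86, 84]
```

View pics/w9c.png

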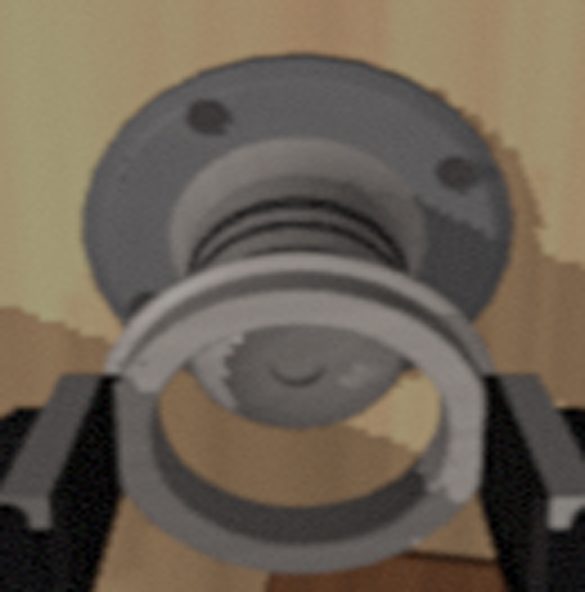

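```bash
python3 - <<'E'
from h import *
s=load('wrist9'); w=load('wrist8')
for t,s,col,r0,r1 in(('9',s,256,135,146),('8',w,250,76,90)):
    print(t,cv2.cvtColor(s['image'],cv2.COLOR_BGR2HSV)[r0:r1,col,1].tolist(), [onplane(s,[(col,r)],.012)[0][1].round(4)-.045 for r in (r0,r1)])
print(cv2.cvtColor(w['image'],cv2.COLOR_BGR2HSV)[158:172,250,1].tolist(),[onplane(w,[(250,r)],.012)[0][1].round(4)+.045 for r in (158,172)], [onplane(w,[(250,r)],.0)[0][1].round(4)+.045 for r in (158,172)])
E
```

```text
9 [94, 94, 94, 95, 83, 17, 6, 8, 6, 6, 6] [np.float64(0.0567), np.float64(0.047200000000000006)]
8 [93, 94, 92, 92, 93, 69, 10, 3, 5, 3, 5, 5, 3, 5] [np.float64(0.0563), np.float64(0.043)]
[8, 5, 3, 3, 5, 0, 0, 11, 57, 95, 95, 91, 88, 89] [np.float64(0.0629), np.float64(0.0472)] [np.float64(0.0605), np.float64(0.0441)]
```

Emit:
{"op": "send_rows", "data": {"motion": [[40,0,0,8,0],[40,0,0,16,0],[40,0,0,23,0],[40,0,0,28,0],[40,0,0,30,0],[40,0,0,32,0],[40,0,0,32,0],[40,0,0,32,0]]}}

```text
t: 8.03
tool_pos: [0.5061, 0.053, 0.0723]
eef_rot: [-2.221, -2.221, -0.0]
wrist_force: [0.1, -0.6, -0.6]
finger_gap: 0.0457
```

Emit:
{"op": "send_rows", "data": {"motion": [[40,0,0,1,0],[40,0,0,2,0],[40,0,0,3,0],[40,0,0,4,0],[40,0,0,5,0],[40,0,0,6,0],[40,0,0,6,0],[40,0,0,6,0]]}}

```text
t: 8.7
tool_pos: [0.5059, 0.053, 0.0662]
eef_rot: [-2.221, -2.221, 0.0]
wrist_force: [-0.8, 0.4, -1.0]
finger_gap: 0.046
```

Passed the 36 mm stop level freely. Continuing slowly.

Emit:
{"op": "send_rows", "data": {"motion": [[40,0,0,1,0],[40,0,0,2,0],[40,0,0,3,0],[40,0,0,4,0],[40,0,0,5,0],[40,0,0,6,0],[40,0,0,6,0],[40,0,0,6,0]]}}

```text
t: 9.37
tool_pos: [0.5057, 0.053, 0.0601]
eef_rot: [-2.221, -2.221, 0.001]
wrist_force: [-1.3, -0.3, 0.1]
finger_gap: 0.0457
```

Emit:
{"op": "send_rows", "data": {"motion": [[40,0,0,0.5,0],[40,0,0,1,0],[40,0,0,1.5,0],[40,0,0,2,0],[40,0,0,2.5,0],[40,0,0,2.5,0],[40,0,0,2.5,0],[40,0,0,2.5,0]]}}

```text
t: 10.03
tool_pos: [0.5058, 0.053, 0.0587]
eef_rot: [-2.221, -2.221, 0.002]
wrist_force: [-5.3, -0.1, 6.8]
finger_gap: 0.0459
```

Contact came at TCP 0.0587 m with about 7 N upward, consistent with mark two. Letting go.

Emit:
{"op": "send_rows", "data": {"motion": [[46,0,0,2,0],[50,0,0,1,0],[56,0,0,0,0],[62,0,0,0,0],[62,0,0,0,0],[62,0,0,0,0],[62,0,0,0,0],[62,0,0,0,0]]}}

```text
t: 10.7
tool_pos: [0.5061, 0.053, 0.0577]
eef_rot: [2.221, 2.221, 0.0]
wrist_force: [0.0, 0.5, -0.2]
finger_gap: 0.0619
```

```bash
python3 - <<'E'
from h import *
st=arm.sense(); print(st['t'],st['tool_pos'].round(4),st['eef_rot'].round(3),st['wrist_force'].round(2),st['finger_gap'])
s=snap('wrist','wrist10'); a=snap('scene','scene10')
cv2.imwrite('pics/w10c.png',np.hstack([cv2.resize(s['image'][170:300,190:330],(420,390),interpolation=cv2.INTER_CUBIC),cv2.resize(a['image'][165:225,245:310],(375,390),interpolation=cv2.INTER_CUBIC)[:, :375]]))
E
```

```text
10.7 [0.5061 0.053  0.0577] [2.221 2.221 0.   ] [ 0.03  0.48 -0.21] 0.0618617764815017
```

View pics/w10c.png

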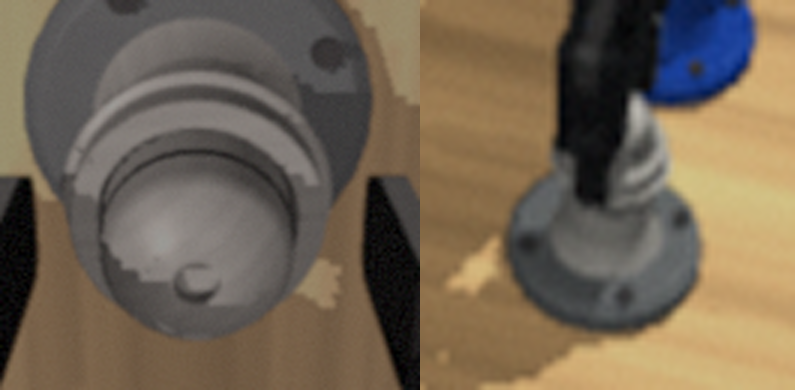

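Emit:
{"op": "send_rows", "data": {"motion": [[62,0,0,-6,0],[62,0,0,-12,0],[62,0,0,-18,0],[50,0,0,-18,0],[43.5,0,0,-18,0],[43.5,0,0,-18,0],[43.5,0,0,-18,0],[43.5,0,0,-18,0]]}}

```text
t: 11.47
tool_pos: [0.5057, 0.053, 0.0755]
eef_rot: [-2.221, -2.221, 0.001]
wrist_force: [-0.9, -0.4, 0.7]
finger_gap: 0.0438
```

```bash
python3 - <<'E'
from h import *
st=arm.sense(); print(st['t'],st['tool_pos'].round(4),st['eef_rot'].round(3),st['wrist_force'].round(2),st['finger_gap'])
s=snap('wrist','wrist11'); PP=allpts(s)
cv2.imwrite('pics/w11c.png',cv2.resize(s['image'][150:310,170:350],None,fx=3.6,fy=3.6,interpolation=cv2.INTER_CUBIC))
d=np.hypot(PP[...,0]-.5064,PP[...,1]-.0527); m=(d>.0200)&(d<.0240)&(PP[...,2]>.055)&(PP[...,2]<.07); q=PP[m]
for y0 in(.0527+.012,):
    A=np.c_[q[:,0]-.5064,q[:,1]-.0527,np.ones(len(q))]; x=np.linalg.lstsq(A,q[:,2],rcond=None)[0]
    for _ in range(6):
        e=q[:,2]-A@x; k=np.abs(e)<.002; x=np.linalg.lstsq(A[k],q[k][:,2],rcond=None)[0]
print('top plane',x.round(4),k.sum(),len(q))
E
```

```text
11.4667 [0.5057 0.053  0.0755] [-2.221e+00 -2.221e+00  1.000e-03] [-0.86 -0.41  0.72] 0.043815420852475244
top plane [-0.0063 -0.0101  0.0641] 977 1146
```

View pics/w11c.png

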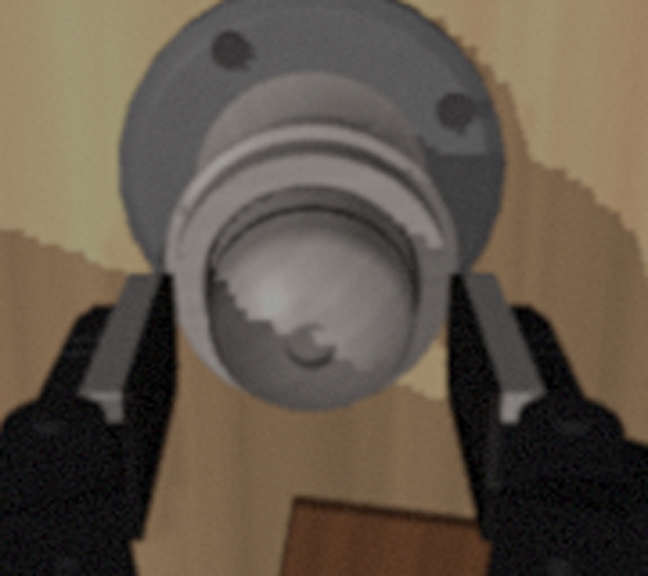

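Emit:
{"op": "send_rows", "data": {"motion": [[41.5,0,0.5,3,0],[41.5,0,0.5,6,0],[41.5,0,0.5,8,0],[41.5,0,0.5,9.5,0],[41.5,0,0.5,10.5,0],[41.5,0,0.5,11,0],[41.5,0,0.5,11.5,0],[41.5,0,0.5,11.5,0]]}}

```text
t: 12.18
tool_pos: [0.5065, 0.053, 0.0642]
eef_rot: [-2.221, -2.221, 0.0]
wrist_force: [0.3, 0.7, -0.1]
finger_gap: 0.0412
```

Emit:
{"op": "send_rows", "data": {"motion": [[41.5,0,0,0.5,0],[41.5,0,0,1,0],[41.5,0,0,1.5,0],[41.5,0,0,1.5,0],[41.5,0,0,1.5,0],[41.5,0,0,1.5,0],[41.5,0,0,1.5,0],[41.5,0,0,1.5,0]]}}

```text
t: 12.85
tool_pos: [0.5065, 0.053, 0.0628]
eef_rot: [2.221, 2.221, -0.0]
wrist_force: [-0.4, 0.8, -0.4]
finger_gap: 0.0415
```

Emit:
{"op": "send_rows", "data": {"motion": [[41.5,0,0,0.3,0],[41.5,0,0,0.6,0],[41.5,0,0,0.9,0],[41.5,0,0,1.2,0],[41.5,0,0,1.4,0],[41.5,0,0,1.4,0],[41.5,0,0,1.4,0],[41.5,0,0,1.4,0]]}}

```text
t: 13.52
tool_pos: [0.5066, 0.053, 0.0623]
eef_rot: [-2.221, -2.221, 0.001]
wrist_force: [-2.6, -0.0, 6.0]
finger_gap: 0.0412
```

Emit:
{"op": "send_rows", "data": {"motion": [[41.5,0,0,0.2,0],[41.5,0,0,0.4,0],[41.5,0,0,0.6,0],[41.5,0,0,0.7,0],[41.5,0,0,0.7,0],[41.5,0,0,0.7,0],[41.5,0,0,0.7,0],[41.5,0,0,0.7,0]]}}

```text
t: 14.18
tool_pos: [0.5066, 0.053, 0.0622]
eef_rot: [-2.221, -2.221, 0.001]
wrist_force: [-3.1, 0.2, 10.5]
finger_gap: 0.0413
```

```bash
python3 - <<'E'
from h import *
st=arm.sense(); print(st['t'],st['tool_pos'].round(4),st['wrist_force'].round(2),st['ft_torque'].round(3),st['finger_gap'])
E
```

```text
14.1833 [0.5066 0.053  0.0622] [-3.08  0.2  10.5 ] [-0.079  0.817 -0.026] 0.041316409351790886
```

The press is even at 10.5 N, since the measured moment is explained by the small side force alone. Backing off and reading the mark.

Emit:
{"op": "send_rows", "data": {"motion": [[41.5,0,0,-1,0],[41.5,0,0,-3,0],[41.5,0,0,-10,0],[41.5,10,0,-40,0],[70,-20,0,-70,0],[70,-50,0,-90,0],[70,-65,0,-90,0],[70,-65,0,-90,0]]}}

```text
t: 14.85
tool_pos: [0.5085, -0.0147, 0.1534]
eef_rot: [2.221, 2.215, 0.004]
wrist_force: [-0.1, 0.4, -0.5]
finger_gap: 0.07
```

Emit:
{"op": "send_rows", "data": {"motion": [[70,0,0,0,0],[70,0,0,0,0],[70,0,0,0,0],[70,0,0,0,0],[70,0,0,0,0],[70,0,0,0,0],[70,0,0,0,0],[70,0,0,0,0]]}}

```text
t: 15.52
tool_pos: [0.5065, -0.0117, 0.1506]
eef_rot: [-2.221, -2.222, 0.0]
wrist_force: [-0.4, 0.2, 0.4]
finger_gap: 0.0702
```

```bash
python3 - <<'E'
from h import *
st=arm.sense(); print(st['t'],st['tool_pos'].round(4),st['eef_rot'].round(3),st['wrist_force'].round(2),st['finger_gap'])
s=snap('wrist','wrist12'); a=snap('scene','scene12'); b=snap('side','side12')
R=lambda i:cv2.resize(i,(380,290),interpolation=cv2.INTER_CUBIC)
c=proj(s,[[.5064,.0527,.06]])[0].astype(int)
cv2.imwrite('pics/c12.png',np.vstack([np.hstack([R(a['image'][170:220,245:310]),R(b['image'][160:205,210:270])]),np.hstack([R(s['image'][max(0,c[1]-60):c[1]+60,c[0]-80:c[0]+80]),R(s['image'])])]))
for n,s in(('wrist',s),('scene',a),('side',b)):
    PP=allpts(s)
    d=np.hypot(PP[...,0]-.5064,PP[...,1]-.0527); m=(d>.0195)&(d<.0235)&(PP[...,2]>.05)&(PP[...,2]<.075); q=PP[m]
    if len(q)<20: print(n,len(q)); continue
    A=np.c_[q[:,0]-.5064,q[:,1]-.0527,np.ones(len(q))]; x=np.array([0,0,np.percentile(q[:,2],70)])
    for _ in range(6):
        e=q[:,2]-A@x; k=np.abs(e)<.002; x=np.linalg.lstsq(A[k],q[k][:,2],rcond=None)[0]
    print(n,'top plane',x.round(4),k.sum(),len(q))
E
```

```text
15.5167 [ 0.5065 -0.0117  0.1506] [-2.221 -2.222  0.   ] [-0.35  0.23  0.36] 0.07024918866643036
wrist top plane [-0.0062 -0.003   0.0642] 813 825
scene top plane [-0.0129 -0.0096  0.0641] 35 53
side top plane [-0.0673 -0.0012  0.0649] 8 28
```

View pics/c12.png

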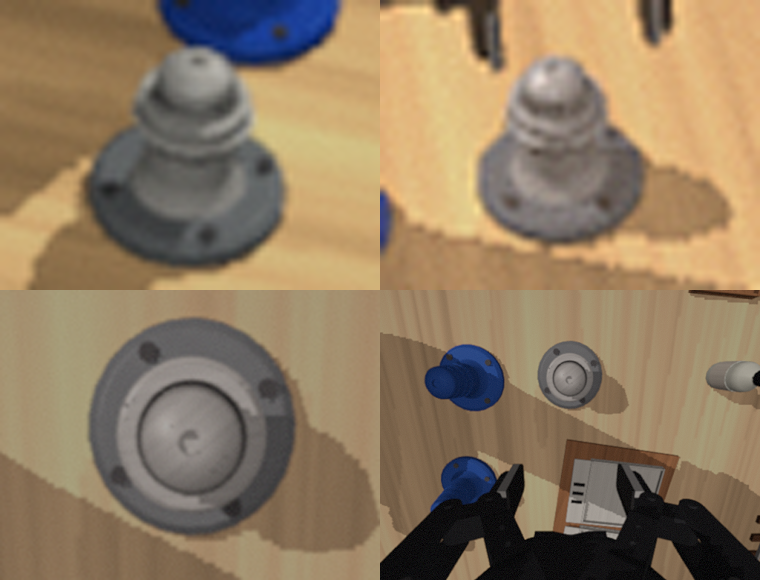

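The tyre's top face is at 64.2 mm, so its centre is at 58.2 mm, which is mark two. It is square to within 0.6 % and concentric. The tray with two strokes is therefore the target. Re-gripping the tyre.

Emit:
{"op": "send_rows", "data": {"motion": [[70,20,0,0,0],[70,45,0,0,0],[70,64,0,0,0],[70,64.5,0,15,0],[70,64.5,0,35,0],[70,64.5,0,55,0],[70,64.5,0,72,0],[70,64.5,0,80,0]]}}

```text
t: 16.33
tool_pos: [0.5046, 0.0526, 0.0683]
eef_rot: [-2.219, -2.22, 0.004]
wrist_force: [-0.8, -0.2, 0.2]
finger_gap: 0.0702
```

Emit:
{"op": "send_rows", "data": {"motion": [[70,0,0,6,0],[70,0,0,11,0],[70,0,0,11,0],[58,0,0,11,0],[48,0,0,11,0],[40,0,0,11,0],[40,0,0,11,0],[40,0,0,11,0]]}}

```text
t: 17.0
tool_pos: [0.5073, 0.0525, 0.062]
eef_rot: [2.221, 2.221, 0.001]
wrist_force: [-3.4, -0.1, 7.6]
finger_gap: 0.04
```

```bash
python3 - <<'E'
from h import *
st=arm.sense(); print(st['t'],st['tool_pos'].round(4),st['wrist_force'].round(2),st['ft_torque'].round(3),st['finger_gap'])
# tray estimate from scene12/scene0 & strokes
a=load('scene12'); cv2.imwrite('pics/tr12.png',cv2.resize(a['image'][145:240,75:250],(770,418),interpolation=cv2.INTER_CUBIC))
E
```

```text
17.0 [0.5073 0.0525 0.062 ] [-3.4  -0.11  7.55] [0.019 0.689 0.008] 0.04004933265650597
```

View pics/tr12.png

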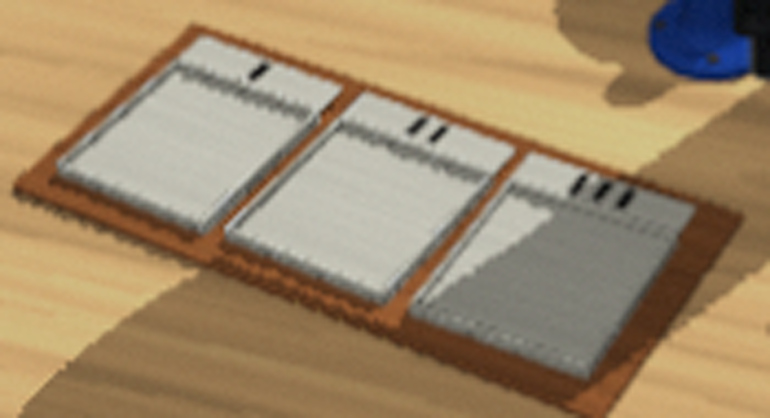

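The gap closed to 40 mm with 7.6 N upward, so the fingers slid in over the rim instead of gripping the tread. The tyre was only pressed gently. I back off, open, and go lower.

Emit:
{"op": "send_rows", "data": {"motion": [[40,0,0,-3,0],[40,0,0,-8,0],[64,0,0,-8,0],[64,0,0,-8,0],[64,0,0,-4,0],[64,0,0,0,0],[64,0,0,3,0],[64,0,0,3.5,0]]}}

```text
t: 17.67
tool_pos: [0.5054, 0.0526, 0.0548]
eef_rot: [-2.22, -2.22, 0.003]
wrist_force: [-0.5, -0.6, -0.0]
finger_gap: 0.0639
```

Emit:
{"op": "send_rows", "data": {"motion": [[64,0,0,0,0],[64,0,0,0,0],[64,0,0,0,0],[64,0,0,0,0],[64,0,0,0,0],[64,0,0,0,0],[64,0,0,0,0],[64,0,0,0,0]]}}

```text
t: 18.33
tool_pos: [0.5066, 0.0525, 0.0563]
eef_rot: [2.221, 2.221, 0.0]
wrist_force: [0.1, -0.5, 0.6]
finger_gap: 0.0642
```

```bash
python3 - <<'E'
from h import *
st=arm.sense(); print(st['t'],st['tool_pos'].round(4),st['wrist_force'].round(2),st['ft_torque'].round(3),st['finger_gap'])
s=snap('wrist','wrist13'); PP=allpts(s)
cv2.imwrite('pics/w13c.png',cv2.resize(s['image'][150:310,170:350],None,fx=3.6,fy=3.6,interpolation=cv2.INTER_CUBIC))
d=np.hypot(PP[...,0]-.5064,PP[...,1]-.0527); m=(d>.0195)&(d<.0235)&(PP[...,2]>.05)&(PP[...,2]<.075); q=PP[m]
A=np.c_[q[:,0]-.5064,q[:,1]-.0527,np.ones(len(q))]; x=np.array([0,0,np.percentile(q[:,2],70)])
for _ in range(6):
        e=q[:,2]-A@x; k=np.abs(e)<.002; x=np.linalg.lstsq(A[k],q[k][:,2],rcond=None)[0]
print('top plane',x.round(4),k.sum(),len(q))
tp=st['tool_pos'];P=PP-tp; m=(P[...,2]<.06)&(P[...,2]>-.01)&(np.abs(P[...,1])<.02)&(np.abs(P[...,0])<.06)&(np.abs(P[...,0])>.028)
print('tips',[np.percentile(P[m&(np.sign(P[...,0])==g)][:,2],[0,1,2]).round(4) for g in(-1,1)])
E
```

```text
18.3333 [0.5066 0.0525 0.0563] [ 0.15 -0.5   0.58] [-0.028  0.029 -0.021] 0.06417968794011998
top plane [-0.0023 -0.0068  0.0636] 1073 1110
tips [array([0.0061, 0.0091, 0.0111]), array([0.006 , 0.0092, 0.0111])]
```

View pics/w13c.png

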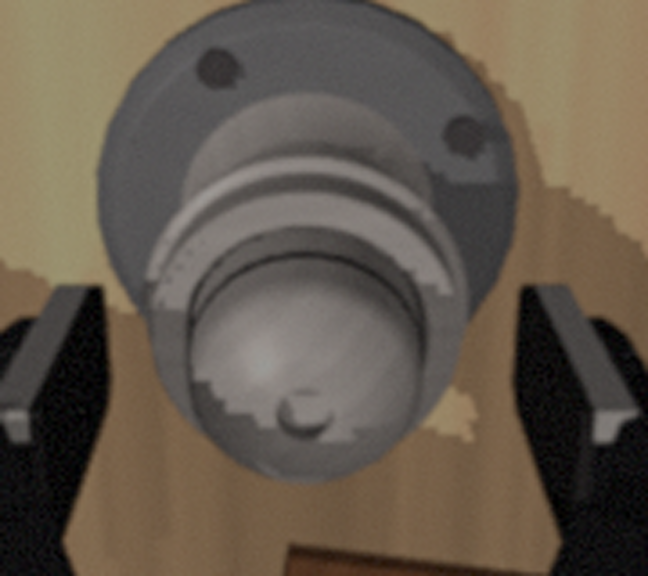

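Still seated square, with its top at 63.6–64 mm. Closing now, 2 mm lower.

Emit:
{"op": "send_rows", "data": {"motion": [[56,0,0,0,0],[48,0,0,0,0],[40,0,0,0,0],[40,0,0,0,0],[40,0,0,0,0],[40,0,0,0,0],[40,0,0,0,0],[40,0,0,0,0]]}}

```text
t: 19.05
tool_pos: [0.5057, 0.0525, 0.057]
eef_rot: [-2.22, -2.22, 0.003]
wrist_force: [-3.1, -1.2, 6.8]
finger_gap: 0.046
```

Emit:
{"op": "send_rows", "data": {"motion": [[40,0,0,-1,0],[40,0,0,-2.5,0],[40,0,0,-5,0],[40,0,0,-10,0],[40,0,0,-20,0],[40,0,0,-40,0],[40,0,0,-65,0],[40,0,0,-85,0]]}}

```text
t: 19.72
tool_pos: [0.5074, 0.0525, 0.1444]
eef_rot: [2.22, 2.22, 0.002]
wrist_force: [1.3, 0.4, -0.5]
finger_gap: 0.0456
```

```bash
python3 - <<'E'
from h import *
a=load('scene12')
# tray-two floor corners from crop (770/175=4.4 scale)
f=lambda x,y:(75+x/4.4,145+y/4.4)
L={'inner far-left':(345,128),'inner far-right':(490,180),'near-left lip':(228,232),'near-right lip':(385,296),'ledge left':(372,90),'ledge right':(515,152),'s1':(418,125),'s2':(437,133)}
for k,v in L.items(): print(k,onplane(a,[f(*v)],.016)[0].round(4),onplane(a,[f(*v)],.009)[0][:2].round(4))
st=arm.sense(); print(st['t'],st['tool_pos'].round(4),st['wrist_force'].round(2),st['finger_gap'])
E
```

```text
inner far-left [ 0.5177 -0.2976  0.016 ] [ 0.511  -0.3021]
inner far-right [ 0.5337 -0.1917  0.016 ] [ 0.5271 -0.1953]
near-left lip [ 0.6223 -0.3225  0.016 ] [ 0.6166 -0.3272]
near-right lip [ 0.641  -0.2111  0.016 ] [ 0.6354 -0.2148]
ledge left [ 0.4793 -0.2975  0.016 ] [ 0.4722 -0.302 ]
ledge right [ 0.5056 -0.1869  0.016 ] [ 0.4988 -0.1904]
s1 [ 0.5011 -0.255   0.016 ] [ 0.4942 -0.2591]
s2 [ 0.5043 -0.2404  0.016 ] [ 0.4975 -0.2444]
19.7167 [0.5074 0.0525 0.1444] [ 1.34  0.42 -0.47] 0.045570056845600226
```

Emit:
{"op": "send_rows", "data": {"motion": [[40,-30,7,0,0],[40,-68,16,0,0],[40,-107,25,0,0],[40,-146,34,0,0],[40,-186,43,0,0],[40,-226,52,0,0],[40,-266,61,0,0],[40,-298,68,0,0]]}}

```text
t: 20.38
tool_pos: [0.5756, -0.2491, 0.1437]
eef_rot: [2.22, 2.218, 0.0]
wrist_force: [1.0, 0.6, -0.2]
finger_gap: 0.0454
```

Emit:
{"op": "send_rows", "data": {"motion": [[40,-10,3,0,0],[40,-25,3,0,0],[40,-30,3,0,0],[40,-30,3,0,0],[40,-30,3,0,0],[40,-30,3,0,0],[40,-30,3,0,0],[40,-30,3,0,0]]}}

```text
t: 21.05
tool_pos: [0.5775, -0.2742, 0.1412]
eef_rot: [-2.219, -2.223, -0.0]
wrist_force: [0.2, 0.2, -1.3]
finger_gap: 0.0458
```

```bash
python3 - <<'E'
from h import *
st=arm.sense(); print(st['t'],st['tool_pos'].round(4),st['eef_rot'].round(3),st['wrist_force'].round(2),st['finger_gap'])
s=snap('wrist','wrist14'); print(proj(s,[[.5787,-.2557,.009]]))
E
```

```text
21.05 [ 0.5775 -0.2742  0.1412] [-2.219 -2.223 -0.   ] [ 0.22  0.18 -1.26] 0.04578589624200581
[[257.15890642 159.88080384]]
```

View pics/wrist14.png

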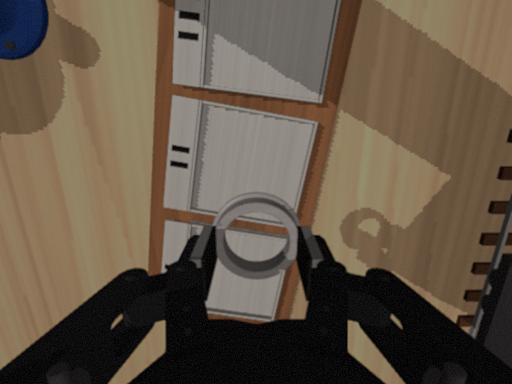

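The tray with two strokes on its ledge (180,149–164) is the middle one, its inner area bounded by about (203,103), (317,123), (302,222), (192,212). Measuring its centre and heights, and the tyre in the hand.

```bash
python3 - <<'E'
from h import *
s=load('wrist14'); a=load('scene12'); tp=np.array([.5775,-.2742,.1412])
C=[(203,103),(317,123),(302,222),(192,212)]
for z in(.009,.016):
    P=onplane(s,C,z); print(z,P[:,:2].round(4).tolist(),P.mean(0).round(4),[round(float(np.linalg.norm(P[i]-P[(i+1)%4])),4) for i in range(4)])
PP=allpts(s); print('floor z',np.nanmedian(PP[150:170,220:280,2]).round(4),'ledge',np.nanmedian(PP[120:140,178:188,2]).round(4),'bench',np.nanmedian(PP[250:300,20:80,2]).round(4))
print('stroke tri',tri([(s,(180.5,149.5)),(a,(75+437/4.4,145+133/4.4))]),tri([(s,(179,165)),(a,(75+418/4.4,145+125/4.4))]))
m=(np.abs(PP[...,0]-tp[0])<.0225)&(np.abs(PP[...,1]-tp[1])<.03)&(PP[...,2]>tp[2])&(PP[...,2]<tp[2]+.015)
q=PP[m]-tp; r=np.hypot(q[:,0],q[:,1]); q=q[(r>.0195)&(r<.0245)]
A=np.c_[q[:,:2],np.ones(len(q))]; x=np.array([0,0,np.percentile(q[:,2],60)])
for _ in range(6): e=q[:,2]-A@x;k=np.abs(e)<.002;x=np.linalg.lstsq(A[k],q[k][:,2],rcond=None)[0]
print('tyre top plane',x.round(4),k.sum(),len(q))
E
```

```text
0.009 [[0.5257, -0.1993], [0.6382, -0.2182], [0.6288, -0.326], [0.507, -0.3142]] [ 0.575  -0.2644  0.009 ] [0.1141, 0.1082, 0.1224, 0.1164]
0.016 [[0.5271, -0.1993], [0.6367, -0.2177], [0.6275, -0.3228], [0.5088, -0.3112]] [ 0.575  -0.2627  0.016 ] [0.1111, 0.1054, 0.1193, 0.1134]
floor z 0.0092 ledge 0.0163 bench 0.0002
stroke tri (array([ 0.50030645, -0.24375813,  0.01145154]), [0.0008762596529285725, 0.0008762596529285424]) (array([ 0.49710987, -0.25922083,  0.01130219]), [0.001615190487223557, 0.001615190487223609])
tyre top plane [-0.0001 -0.0014  0.0063] 1830 2209
```

Emit:
{"op": "send_rows", "data": {"motion": [[40,5,-1,10,0],[40,10,-2,30,0],[40,14,-3,52,0],[40,14,-3,74,0],[40,14,-3,94,0],[40,14,-3,108,0],[40,14,-3,115,0],[40,14,-3,117,0]]}}

```text
t: 21.77
tool_pos: [0.5732, -0.2605, 0.022]
eef_rot: [-2.219, -2.219, 0.001]
wrist_force: [-0.6, 0.8, -0.9]
finger_gap: 0.0455
```

Emit:
{"op": "send_rows", "data": {"motion": [[40,0,0,0,0],[40,0,0,0,0],[40,0,0,0,0],[40,0,0,0,0],[40,0,0,0.5,0],[40,0,0,1,0],[40,0,0,1,0],[40,0,0,1,0]]}}

```text
t: 22.43
tool_pos: [0.5745, -0.2615, 0.0233]
eef_rot: [2.221, 2.221, 0.0]
wrist_force: [0.1, -0.4, -1.1]
finger_gap: 0.0457
```

```bash
python3 - <<'E'
from h import *
st=arm.sense(); print(st['t'],st['tool_pos'].round(4),st['eef_rot'].round(3),st['wrist_force'].round(2),st['finger_gap'])
s=snap('wrist','wrist15')
E
```

```text
22.4333 [ 0.5745 -0.2615  0.0233] [2.221 2.221 0.   ] [ 0.06 -0.4  -1.12] 0.04569376961048263
```

View pics/wrist15.png

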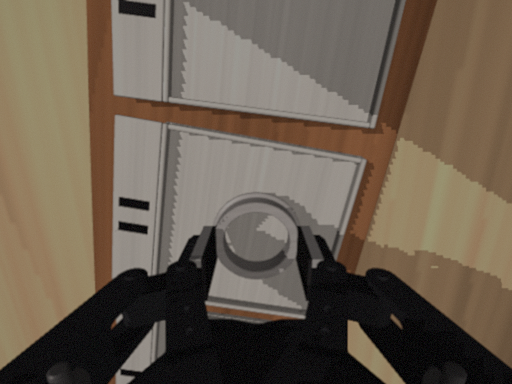

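Emit:
{"op": "send_rows", "data": {"motion": [[40,0,-1,2,0],[40,0,-1,4,0],[40,0,-1,5.5,0],[40,0,-1,6.5,0],[40,0,-1,7.2,0],[40,0,-1,7.6,0],[40,0,-1,7.6,0],[40,0,-1,7.6,0]]}}

```text
t: 23.15
tool_pos: [0.5736, -0.2615, 0.0156]
eef_rot: [2.221, 2.221, -0.0]
wrist_force: [-0.2, 1.0, -0.5]
finger_gap: 0.0458
```

Emit:
{"op": "send_rows", "data": {"motion": [[40,0,0,0.3,0],[40,0,0,0.6,0],[40,0,0,0.9,0],[40,0,0,1.2,0],[40,0,0,1.2,0],[40,0,0,1.2,0],[40,0,0,1.2,0],[40,0,0,1.2,0]]}}

```text
t: 23.82
tool_pos: [0.5736, -0.2616, 0.0148]
eef_rot: [2.221, 2.221, -0.0]
wrist_force: [-0.5, 1.0, 3.3]
finger_gap: 0.0458
```

Touched down with 3.3 N. Releasing with a small opening, since the trays are narrow, then lifting straight up.

Emit:
{"op": "send_rows", "data": {"motion": [[48,0,0,0,0],[54,0,0,0,0],[60,0,0,0,0],[60,0,0,0,0],[60,0,0,0,0],[60,0,0,-3,0],[60,0,0,-10,0],[60,0,0,-20,0]]}}

```text
t: 24.48
tool_pos: [0.5728, -0.2611, 0.0341]
eef_rot: [-2.22, -2.22, 0.001]
wrist_force: [0.5, -0.1, 1.2]
finger_gap: 0.0598
```

Emit:
{"op": "send_rows", "data": {"motion": [[60,0,0,-30,0],[60,0,0,-60,0],[60,0,0,-90,0],[60,-20,0,-120,0],[60,-40,0,-150,0],[60,-60,0,-150,0],[60,-60,0,-150,0],[60,-60,0,-150,0]]}}

```text
t: 25.15
tool_pos: [0.5737, -0.3225, 0.1863]
eef_rot: [2.222, 2.218, 0.001]
wrist_force: [0.9, -0.1, -0.2]
finger_gap: 0.0602
```

```bash
python3 - <<'E'
from h import *
st=arm.sense(); print(st['t'],st['tool_pos'].round(4),st['wrist_force'].round(2),st['finger_gap'])
s=snap('wrist','wrist16'); a=snap('scene','scene16')
PP=allpts(s); m=(np.hypot(PP[...,0]-.574,PP[...,1]+.2615)<.035)&(PP[...,2]>.018)&(PP[...,2]<.03); q=PP[m]
A=np.c_[q[:,0]-.574,q[:,1]+.2615,np.ones(len(q))];x=np.linalg.lstsq(A,q[:,2],rcond=None)[0]
print('tyre top',x.round(4),len(q),(q.min(0)+q.max(0))/2,q.max(0)-q.min(0))
cv2.imwrite('pics/end.png',np.hstack([cv2.resize(s['image'],(400,300)),cv2.resize(a['image'],(400,300))]))
E
```

```text
25.15 [ 0.5737 -0.3225  0.1863] [ 0.86 -0.12 -0.22] 0.06015905160271749
tyre top [-0.0015  0.0016  0.0211] 649 [ 0.57420269 -0.26183428  0.02078576] [0.04885233 0.04847824 0.00530468]
```

View pics/end.png

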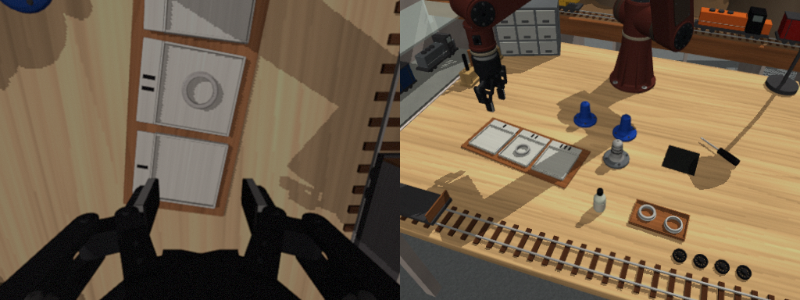

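The tyre lies flat in the two-stroke tray: its top is at 21.1 mm (9 + 12 expected) with under 0.2 % tilt. The bystanders and waiting tyres are in place and the gripper is clear. Handing in.

```bash
python3 -c "
from workcell import arm
print(arm.job_done())"
```

```text
the job is handed in; nothing more can be done
None
```

The tyre gauged at **mark two** (38 mm bore) and now lies flat, flange down, in the tray with two strokes. I handed the job in at about 25 s of the 48 s allowed.

- **Gauging:** I slid the tyre slowly down the steel gauge until it met about 7 N and let go. I then pressed evenly on the rim with both fingertips at 10.5 N and backed off. Standing free, its top face was at 64.2 mm, so its centre was at 58.2 mm against 58 mm for mark two. It was centred and square to within about 0.6 %.
- **Placing:** I lowered it until it touched with 3.3 N, opened slightly and withdrew. Its top is now at 21.1 mm against 21 mm expected, tilt is under 0.2 %, and it is near the tray's centre. The last scene picture shows the waiting tyres, oil bottle and screwdriver in place.

**What went wrong or disagreed:**
- My first re-grip on the gauge was about 2 mm too high. The fingers slid over the rim and pressed the tyre with about 7.6 N. I backed off, found it still seated square with its top at 63.6 mm, and gripped it lower.
- The gauge base fitted at about 86 mm across against 90 mm given.
- Side-camera picks of the gauge nose gave impossible points and I discarded them.
- Estimates of the tray's centre differed by several millimetres, well inside the room available.

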